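# Start the vacuum sealer

## Robot

A 7-joint arm with a two-finger parallel gripper is mounted at the origin on a cart in front of the work surface, level with it; the furniture and walls round the work are solid. World frame = base frame: x ahead of the robot, y to its left, z up, the work surface at z = 0. Lengths are in m, angles in rad, forces in N, time in s.
With the tool pointing down it reaches from about 0.425 to 0.875 m from the base axis. Payload 8.4 kg.
Tool frame: the origin (TCP) lies on the centre line of the jaws, within the pads' length; the fingertips stand nose_length ahead of it and the grasp point (between the pads) lies 6 mm ahead of it (nose_length is the distance from the TCP to the fingertips, in m); z points along the fingers, y is the direction in which the jaws open and shut (so a half turn about z gives the same grasp; the last joint's range is limited). The gripper opens to 85 mm and grips with 20 to 120 N. Pads are 22 mm wide; open, the fingers measure 114 mm over their backs; the gripper's body (76 mm by 85 mm) begins 54 mm behind the grasp point. The pads swing forward as they close: fully open they stand 13 mm farther back than shut.
Start: joints at [1.221, 0.333, 0.04, 1.465, -0.013, 1.343, -0.059], TCP at [0.161, -0.63, 0.256] pointing down, gripper open.
Joint ranges: [-2.58, 2.58], [-0.38, 2.09], [-1.3, 1.39], [0.25, 2.4], [-1.5, 4.64], [0.08, 2.09], [-2.65, 2.65]. Speed limits (rad/s): [2.22, 2.22, 2.79, 2.79, 3.14, 3.14, 3.14].

## Interface

Orientations are given as a rotation vector (axis times angle).
In Python, from workcell import state, snapshot, camera_model, job_done, nose_length gives the robot as it stands.
- The arm moves only by the shell command python3 -m handwheel 'ROWS'. ROWS is a JSON object of lists of equal length, an entry for each row: "travel": the shift along the tool's x, y, z in units of 40 mm (1.0 is 40 mm), a list of three; "twist": the turn, a rotation vector about the tool's x, y, z in units of 6 degrees (1.0 is 6 degrees), a list of three; "grip": the opening, from 0 (shut) to 1 (fully open). In form: {"travel": [[tx, ty, tz], ...], "twist": [[rx, ry, rz], ...], "grip": [grip, ...]}. A call has 1 to 20 rows; each row shifts and turns the commanded pose from where the row before left it, along the tool's axes as they then stand; what a row does not reach is not made up. A row lasts 1/12 s, in which the tool goes at most 41.7 mm and 7.16 degrees, less where a joint would pass 70% of its speed; a pose out of reach is approached as far as the arm can. A call is refused whole if a number of a shift passes 1 or a number of a turn 1, either way. A call with a gripper value outside its range is refused whole. The fingers move at their own pace and stop on an object; the grip force is fixed at half the most. Time passes only in rows, so rows that do not move let the fingers close. It gives the time, the measured TCP pose, the force and the opening at its end, in the units of the state.
- state(): the state, without advancing time (a new reading comes with each control period).
- snapshot(name): name is "scene" or "top" or "wrist"; returns the picture (480x640x3 uint8, red, green, blue); there is no depth.
- camera_model(name): a dict with "fx", "fy", "cx", "cy" (pixels), "R" (3x3) and "t" (3): a world point X has camera coordinates R X + t. Camera axes: x right, y down, z forward; pixel columns grow to the right and rows downward; lengths in m; the calibration is good to about 2 mm. A picture is of the moment at which its call begins: read the wrist's pose just before it. camera_model takes no time and is no camera call; for the wrist camera it gives the pose at the moment of the call.
- job_done(): hands the job in, once; it reports no verdict.
The state is a dict: "t": time; "joints": joint angles; "joint_velocities": joint speeds; "tau": joint torques, N m; "ee_pos": TCP position; "tool_rot": TCP orientation; "contact_force": force on the tool from outside, world axes, zero at the start; "torque": the same for the moment, N m; "gripper_width": opening from 0.0 (shut) to 1.0 (fully open).
Only numpy, scipy, OpenCV 4.12 (cv2) and the standard library are available. Lean on these libraries where they do the work, as an engineer would, in place of code of your own. Each camera call takes 0.05 s, during which the arm holds its last target.

## Task

The cheese is already shut in the countertop vacuum sealer, so start it: first press down the raised far end of the rocker switch to turn the machine on, then press the square programme key fully in, and last press the long start bar fully in (a push with the closed fingertips is enough). Press them in that order, leave the round and the slim programme keys alone, do not pick anything up or shift the things standing around, and finish clear of everything.

Things in the scene. Friction and masses are not known exactly. Their poses are not given: they have to be found in the camera images.
- sealer: Fixed vacuum sealer, 265 (x) x 320 (y) x 106 mm high; origin on the deck 145 mm behind its front edge, mid-width; +x to its back, z up. Level control panel 66 mm up, x -145 to -5 mm; behind it the chamber, 106 mm high, clear lid. Rocker at panel left (+y), start bar at the front (x -117, y -16), three programme keys in a row (x -52; y +46, -16, -78) whose order changes. All controls are black.
- rocker (a joint): Rocker switch angle in rad: 0 = off (far end up, may start up to 0.05), 0.4 = on (far end down, near end up). Stays where it is left; about 4 N on the end moves it. It counts as on above 0.34.
- rocker_raised_end (a point): Point on the top face of the rocker, 8 mm in from its far (+x of the sealer) end; it moves down about 9.5 mm from off to on. Paddle 64 mm long (sealer x) x 28 mm wide (y), pivot at its middle (sealer x -80, y +118, 12 mm above the panel), in a bezel 6 mm high.
- square_key (a joint): Travel of the square key in m: 0 = up, 0.008 = fully in (its top then still 6 mm above the panel). Stays where it is left; about 4 N moves it.
- square_key_top (a point): Site 14 mm above the panel when up: centre of the top face of the square programme key, 34 x 34 mm. Black, 12 mm thick; pressed straight down.
- start_bar (a joint): Travel of the start bar in m: 0 = up, 0.008 = fully in (its top then still 6 mm above the panel). Stays where it is left; about 4 N moves it.
- start_bar_top (a point): Site 14 mm above the panel when up: centre of the top face of the long start bar, 24 (sealer x) x 90 mm (y). Black, 12 mm thick; pressed straight down.
- round_key (a joint): Travel of the round key in m: 0 = up, 0.008 = fully in. To be left up.
- round_key_top (a point): Site 14 mm above the panel when up: centre of the top face of the round programme key, 36 mm across, not to be pressed. Black, 12 mm thick; pressed straight down.
- slim_key (a joint): Travel of the slim key in m: 0 = up, 0.008 = fully in. To be left up.
- slim_key_top (a point): Site 14 mm above the panel when up: centre of the top face of the slim programme key, 36 (sealer x) x 14 mm (y), not to be pressed. Black, 12 mm thick; pressed straight down.
- panel_tag: Loose price tag on a foot, 58 mm wide, 46 mm high, standing on the panel's front right corner; origin under its foot. Leave alone.
- brick_cheese: Loose small brick of cheese, 53 x 82 x 38 mm, left of the sealer; origin at its underside. Leave alone.
- cube_cheese: Loose white cube-like cheese, 74 x 82 x 74 mm, left of the sealer towards the back; origin at its underside. Leave alone.
- pear_cheese: Loose pear-shaped cheese, 58 mm across, 73 mm high, right of the sealer; origin at its underside. Leave alone.
- butter: Loose pat of butter, 45 x 63 x 22 mm, lying on the right part of the chamber lid; origin at its underside. Leave alone.

How it is judged:
By the outcome, as a careful person would: the job done as asked, in the order asked, and still so for the second after the job is handed in, with the robot touching nothing.
It also fails if it takes over 42 s, if anything falls off the work surface, if the arm or the gripper's body presses on something with over 40 N, if the wrist force passes 120 N, or if a joint passes its speed limit or range.

## Working session

There is one attempt and no reset: what is moved stays moved. The work goes in short steps, Python scripts to look and compute and a shell command to move; the robot and the scene stay as the last step left them, time stands still between calls to the robot, and variables do not carry over. Pictures are saved under pics/ and viewed, and the job is handed in when it is done.

```bash
mkdir -p pics; ls; python3 - <<'E'
from workcell import *
import cv2, numpy as np
s=state(); print({k:np.round(v,3).tolist() for k,v in s.items()}); print(nose_length() if callable(nose_length) else nose_length)
for n in ["scene","top"]:
    cv2.imwrite(f"pics/{n}0.png",cv2.cvtColor(snapshot(n),cv2.COLOR_RGB2BGR))
    m=camera_model(n);print(n,{k:np.round(v,3).tolist() for k,v in m.items()})
E
```

```text
pics
{'t': 0.0, 'joints': [1.221, 0.334, 0.04, 1.466, -0.013, 1.343, -0.058], 'joint_velocities': [0.001, -0.001, -0.0, 0.001, -0.0, 0.0, -0.0], 'tau': [-0.001, -65.855, 1.365, -40.557, 0.017, 0.013, -0.0], 'ee_pos': [0.161, -0.629, 0.255], 'tool_rot': [-3.115, -0.393, 0.0], 'contact_force': [0.703, -0.683, 0.494], 'torque': [0.005, -0.017, 0.015], 'gripper_width': 1.0}
0.025
scene {'fx': 523.399, 'fy': 523.399, 'cx': 324.998, 'cy': 237.911, 'R': [[0.795, -0.606, -0.003], [-0.259, -0.334, -0.906], [0.548, 0.721, -0.423]], 't': [-0.421, 0.262, 0.588]}
top {'fx': 463.498, 'fy': 463.498, 'cx': 324.662, 'cy': 232.745, 'R': [[0.013, -1.0, 0.002], [-0.988, -0.013, -0.157], [0.157, 0.0, -0.988]], 't': [0.02, 0.59, 0.832]}
```

View pics/scene0.png

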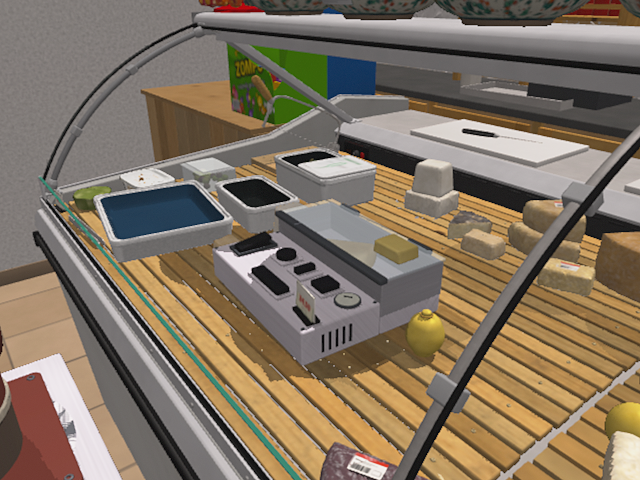

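View pics/top0.png

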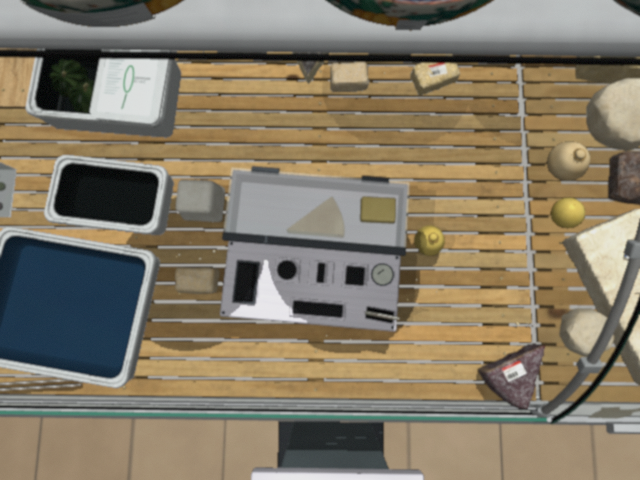

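```bash
cat > h.py <<'E'
from workcell import *
import cv2, numpy as np
def proj(n,P,m=None):
    m=m or camera_model(n);P=np.atleast_2d(P);c=P@np.array(m['R']).T+np.array(m['t'])
    return np.c_[c[:,0]/c[:,2]*m['fx']+m['cx'],c[:,1]/c[:,2]*m['fy']+m['cy']]
def ray(n,uv,z,m=None):
    m=m or camera_model(n);R=np.array(m['R']);t=np.array(m['t'])
    d=R.T@np.array([(uv[0]-m['cx'])/m['fx'],(uv[1]-m['cy'])/m['fy'],1]);o=-R.T@t
    return o+d*(z-o[2])/d[2]
E
python3 - <<'E'
from h import *
im=cv2.imread('pics/top0.png');cv2.imwrite('pics/top0c.png',cv2.resize(im[160:340,160:460],(800,480),interpolation=cv2.INTER_CUBIC))
im=cv2.imread('pics/scene0.png');cv2.imwrite('pics/scene0c.png',cv2.resize(im[190:370,200:460],(800,554),interpolation=cv2.INTER_CUBIC))
print(proj('top',[[0,0,0],[.3,0,0],[.16,-.63,.25]]),proj('scene',[[0,0,0],[.3,0,0],[.16,-.63,.25]]))
for n in ['top','scene']:
    m=camera_model(n);print(-np.array(m['R']).T@m['t'])
cv2.imwrite('pics/w0.png',cv2.cvtColor(snapshot('wrist'),cv2.COLOR_RGB2BGR))
E
```

```text
[[335.75410513 561.44174985]
 [337.23113137 387.71420818]
 [819.95385988 537.46346216]] [[ -49.52341811  471.40285492]
 [ 198.1865792   366.38402173]
 [ 720.35757275 1165.19247879]]
[0.45199907 0.02768484 0.91471092]
[ 0.0800742  -0.59192618  0.48510742]
```

View pics/top0c.png

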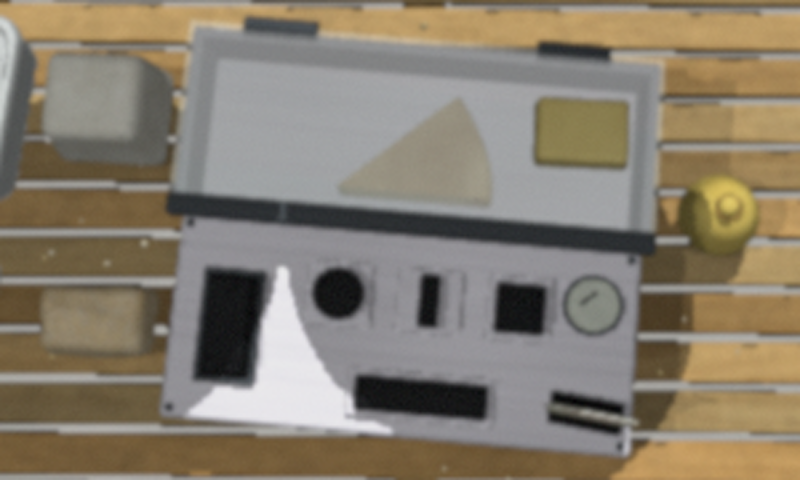

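View pics/scene0c.png

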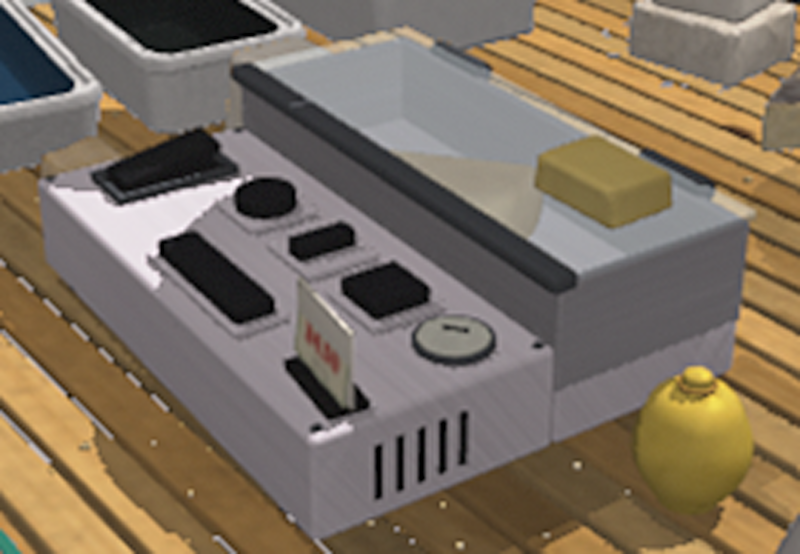

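View pics/w0.png

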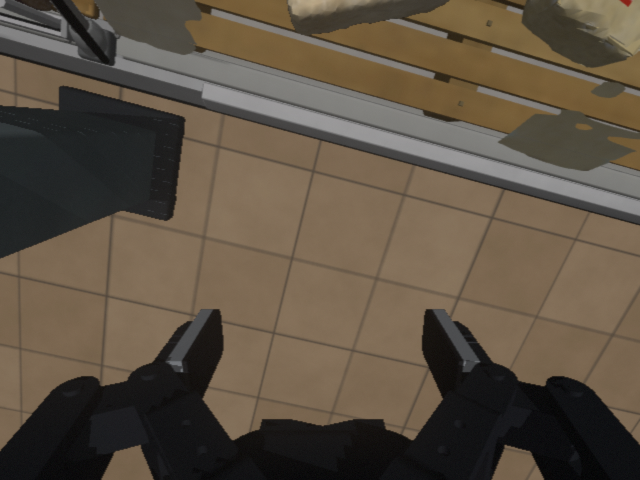

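```bash
python3 - <<'E'
from h import *
im=cv2.imread('pics/top0.png');cv2.imwrite('pics/top0d.png',cv2.resize(im[180:480,440:640],(534,800)[::1] if 0 else (400,600),interpolation=cv2.INTER_CUBIC))
im=cv2.imread('pics/scene0.png');cv2.imwrite('pics/scene0d.png',cv2.resize(im[100:480,380:640],(410,600),interpolation=cv2.INTER_CUBIC))
cv2.imwrite('pics/scene0e.png',cv2.resize(im[0:300,0:400],(800,600),interpolation=cv2.INTER_CUBIC))
E
```

```text
(no output)
```

View pics/top0d.png

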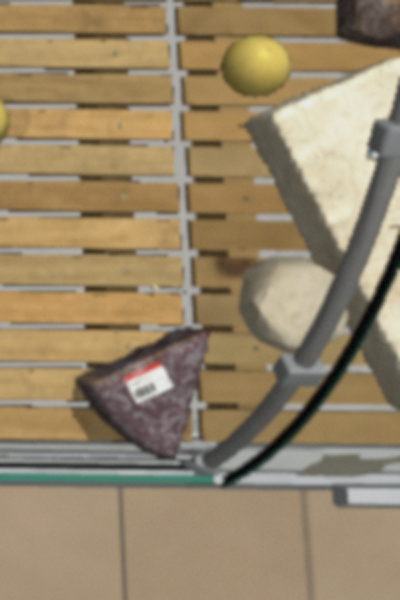

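View pics/scene0d.png

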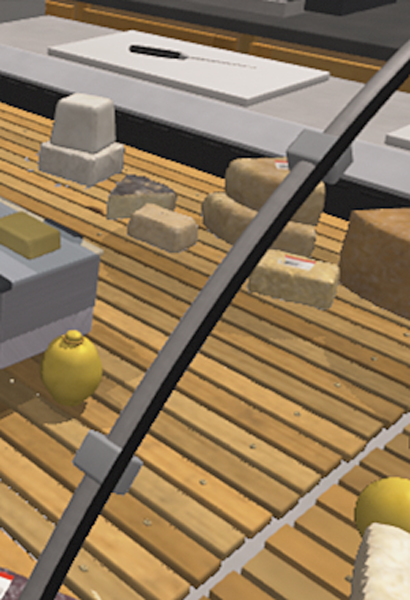

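View pics/scene0e.png

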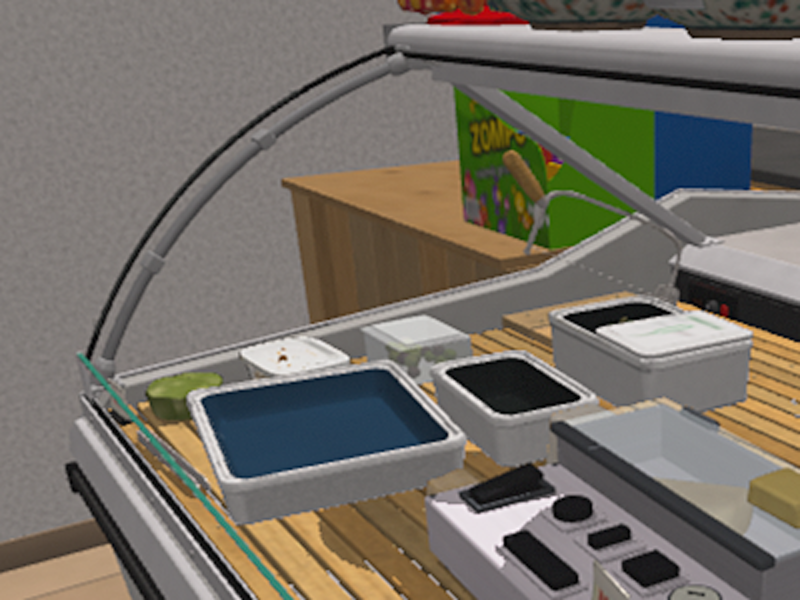

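```bash
python3 - <<'E'
from h import *
def P(n):
    m=camera_model(n);K=np.array([[m['fx'],0,m['cx']],[0,m['fy'],m['cy']],[0,0,1]]);return K@np.c_[m['R'],m['t']]
def tri(a,b):
    X=cv2.triangulatePoints(P('top'),P('scene'),np.array(a,float).reshape(2,1),np.array(b,float).reshape(2,1));X=X[:3,0]/X[3];return np.round(X,3),np.round(proj('top',X)[0]-a,1),np.round(proj('scene',X)[0]-b,1)
print('brackets',tri((589,365),(448.5,393)),tri((634,250),(583,198)))
# teal line: intersect scene ray with top line v=412..418
for z in [0,.02,.05,.1]:
    print(z,[np.round(ray('scene',q,z),3) for q in [(100,250),(200,368)]],[np.round(ray('top',q,z),3) for q in [(100,411),(500,416)]])
# sealer corner
s=2.6667;f=lambda u,v:(160+u/s,160+v/s)
k={'sq':(521,308),'slim':(429,300),'rd':(338,293),'bar':(421,396)}
L={'sq':(-.052,-.078),'slim':(-.052,-.016),'rd':(-.052,.046),'bar':(-.117,-.016)}
A=[];B=[]
for n,q in k.items():
    w=ray('top',f(*q),.08);print(n,np.round(w,4));A.append(L[n]);B.append(w[:2])
k2={'sq':(387,288),'slim':(322,240),'rd':(266,195),'bar':(216,270)}
g=800/260
for n,q in k2.items():print(n,'scene',np.round(ray('scene',(200+q[0]/g,190+q[1]/g),.080),4))
A=np.array(A);B=np.array(B);a=A-A.mean(0);b=B-B.mean(0)
th=np.arctan2((a[:,0]*b[:,1]-a[:,1]*b[:,0]).sum(),(a*b).sum());R=np.array([[np.cos(th),-np.sin(th)],[np.sin(th),np.cos(th)]])
o=B.mean(0)-R@A.mean(0);print('yaw',th,'o',o,'res',(A@R.T+o-B))
for n,q in {'sq':(-.052,-.078),'bar':(-.117,-.016),'rk':(-.056,.118)}.items():print(n,o+R@q)
E
```

```text
brackets (array([ 0.369, -0.381,  0.181]), array([ 0.3, -0.4]), array([-0.7,  0.2])) (array([ 0.532, -0.379,  0.316]), array([ 2.2, -1.8]), array([-2.9,  1.4]))
0 [array([0.3  , 0.477, 0.   ]), array([ 0.301, -0.005,  0.   ])] [array([0.252, 0.446, 0.   ]), array([ 0.253, -0.307,  0.   ])]
0.02 [array([0.291, 0.433, 0.02 ]), array([ 0.291, -0.029,  0.02 ])] [array([0.257, 0.437, 0.02 ]), array([ 0.257, -0.299,  0.02 ])]
0.05 [array([0.277, 0.367, 0.05 ]), array([ 0.278, -0.065,  0.05 ])] [array([0.263, 0.423, 0.05 ]), array([ 0.264, -0.288,  0.05 ])]
0.1 [array([0.255, 0.257, 0.1  ]), array([ 0.255, -0.126,  0.1  ])] [array([0.274, 0.4  , 0.1  ]), array([ 0.275, -0.27 ,  0.1  ])]
sq [ 0.5076 -0.0285  0.08  ]
slim [0.5122 0.0336 0.08  ]
rd [0.5161 0.0951 0.08  ]
bar [0.4482 0.038  0.08  ]
sq scene [ 0.5054 -0.0339  0.08  ]
slim scene [0.5089 0.0274 0.08  ]
rd scene [0.5148 0.0899 0.08  ]
bar scene [0.4472 0.0342 0.08  ]
yaw -0.06950727473615642 o [0.56522816 0.04578823] res [[ 3.10480777e-04  5.84433204e-05]
 [ 5.19218461e-05 -1.71831782e-04]
 [ 4.51398421e-04  1.82882327e-04]
 [-8.13801044e-04 -6.94938655e-05]]
sq [ 0.50793652 -0.02841196]
bar [0.44739945 0.03795266]
rk [0.51755864 0.16739257]
```

```bash
python3 -m handwheel '{"travel":[[0,0,-0.9],[0,0,-0.9],[0,0,-0.9],[0,0,-0.9],[0,-0.9,0],[0,-0.9,0],[0,-0.9,0],[0,-0.9,0],[0,0,0]],"twist":[[0,0,0],[0,0,0],[0,0,0],[0,0,0],[0,0,0],[0,0,0],[0,0,0],[0,0,0],[0,0,0]],"grip":[0,0,0,0,0,0,0,0,0]}'
```

```text
t: 0.9
ee_pos: [0.1241, -0.4855, 0.4013]
tool_rot: [-3.117, -0.393, -0.0]
contact_force: [0.9, -1.1, 1.8]
gripper_width: 0.003
```

```bash
python3 -m handwheel '{"travel":[[0.8,-0.16,0],[0.8,-0.16,0],[0.8,-0.16,0],[0.8,-0.16,0],[0.8,-0.16,0],[0.8,-0.16,0],[0.8,-0.55,0],[0.8,-0.55,0],[0.8,-0.55,0],[0.8,-0.55,0],[0.8,-0.55,0],[0,0,0]],"twist":[[0,0,0],[0,0,0],[0,0,0],[0,0,0],[0,0,0],[0,0,0],[0,0,0],[0,0,0],[0,0,0],[0,0,0],[0,0,0],[0,0,0]],"grip":[0,0,0,0,0,0,0,0,0,0,0,0]}'
```

```text
t: 1.9
ee_pos: [0.4343, -0.2517, 0.4003]
tool_rot: [-3.113, -0.409, -0.003]
contact_force: [0.5, 1.2, -0.2]
gripper_width: 0.004
```

```bash
python3 -m handwheel '{"travel":[[0,0,0],[0,0,0],[0,0,0],[0,0,0],[-0.1,-0.83,0.3],[-0.1,-0.83,0.3],[-0.1,-0.83,0.3],[-0.1,-0.83,0.3],[-0.1,-0.83,0.3],[-0.1,-0.83,0.3],[-0.1,-0.83,0.3],[-0.1,-0.83,0.3],[0,0,0],[0,0,0]],"twist":[[0,0,0.8],[0,0,0.8],[0,0,0.8],[0,0,0.8],[0,0,0],[0,0,0],[0,0,0],[0,0,0],[0,0,0],[0,0,0],[0,0,0],[0,0,0],[0,0,0],[0,0,0]],"grip":[0,0,0,0,0,0,0,0,0,0,0,0,0,0]}'
python3 - <<'E'
from h import *
m=camera_model('wrist');im=snapshot('wrist');s=state()
print({k:np.round(v,4).tolist() for k,v in m.items()},'cam',-np.array(m['R']).T@m['t'])
cv2.imwrite('pics/w1.png',cv2.cvtColor(im,cv2.COLOR_RGB2BGR));np.savez('m1.npz',**m)
print(s['ee_pos'],s['tool_rot'])
E
```

```text
t: 3.07
ee_pos: [0.4197, 0.0096, 0.304]
tool_rot: [3.138, -0.127, -0.001]
contact_force: [-0.1, -0.5, 0.7]
gripper_width: -0.001
{'fx': 346.953, 'fy': 346.953, 'cx': 322.2116, 'cy': 243.5207, 'R': [[-0.0802, -0.9968, 0.0012], [-0.9471, 0.0766, 0.3118], [-0.3108, 0.0239, -0.9502]], 't': [0.0426, 0.3427, 0.5555]} cam [0.50067543 0.00290211 0.42090671]
[0.42006497 0.0081108  0.30433629] [ 3.13834155e+00 -1.30746359e-01 -3.14692347e-04]
```

View pics/w1.png

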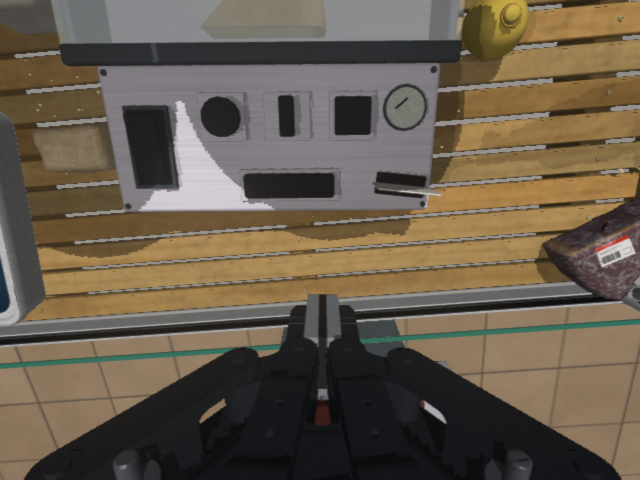

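```bash
python3 - <<'E'
from h import *
im=cv2.imread('pics/w1.png');cv2.imwrite('pics/w1c.png',cv2.resize(im[60:220,90:450],(800,356),interpolation=cv2.INTER_CUBIC))
E
```

```text
(no output)
```

View pics/w1c.png

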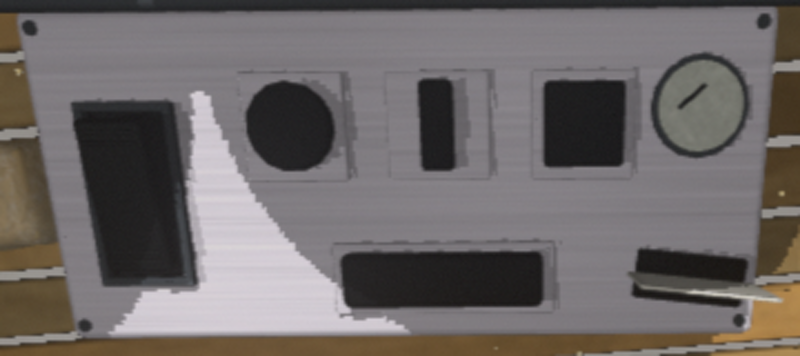

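```bash
python3 - <<'E'
from h import *
m=dict(np.load('m1.npz'));s=800/360
k={'sq':(584,124),'slim':(437,125),'rd':(290,126),'bar':(443,278)}
L={'sq':(-.052,-.078),'slim':(-.052,-.016),'rd':(-.052,.046),'bar':(-.117,-.016)}
A=[];B=[]
for n,q in k.items():
    w=ray('wrist',(90+q[0]/s,60+q[1]/s),.08,m);print(n,np.round(w,4));A.append(L[n]);B.append(w[:2])
A=np.array(A);B=np.array(B);a=A-A.mean(0);b=B-B.mean(0)
th=np.arctan2((a[:,0]*b[:,1]-a[:,1]*b[:,0]).sum(),(a*b).sum());R=np.array([[np.cos(th),-np.sin(th)],[np.sin(th),np.cos(th)]])
o=B.mean(0)-R@A.mean(0);print('yaw',th,'o',o,'res',(A@R.T+o-B))
for n,q in {'sq':(-.052,-.078),'bar':(-.117,-.016),'rk':(-.056,.118),'rkpiv':(-.08,.118)}.items():print(n,o+R@q)
for P in [(-.054,.118,.09),(-.056,.118,.085),(-.08,.118,.078)]:
    w=np.r_[o+R@np.array(P[:2]),P[2]];q=proj('wrist',w,m)[0];print((q-[90,60])*s)
E
```

```text
sq [ 0.5105 -0.0266  0.08  ]
slim [0.515  0.0343 0.08  ]
rd [0.5195 0.0952 0.08  ]
bar [0.4518 0.0387 0.08  ]
yaw -0.07286173039923265 o [0.56844386 0.04637799] res [[ 3.94076695e-04 -1.01633027e-03]
 [ 4.02270823e-04 -6.16659605e-05]
 [ 4.08962876e-04  8.72700289e-04]
 [-1.20531039e-03  2.05295943e-04]]
sq [ 0.51090364 -0.0276296 ]
bar [0.45058953 0.03893772]
rk [0.52118252 0.16814155]
rkpiv [0.4972462  0.16988869]
[103.08693424 130.90292461]
[110.1153157  136.43284726]
[127.85055165 196.07707702]
```

```bash
python3 -m handwheel '{"travel":[[0.32,-0.59,0.51],[0.32,-0.59,0.51],[0.32,-0.59,0.51],[0.32,-0.59,0.51],[0.32,-0.59,0.51],[0.32,-0.59,0.51],[0.32,-0.59,0.51],[0,0,0],[0,0,0]],"twist":[[0,0,0],[0,0,0],[0,0,0],[0,0,0],[0,0,0],[0,0,0],[0,0,0],[0,0,0],[0,0,0]],"grip":[0,0,0,0,0,0,0,0,0]}'
python3 - <<'E'
from h import *
m=camera_model('wrist');im=snapshot('wrist');s=state()
cv2.imwrite('pics/w2.png',cv2.cvtColor(im,cv2.COLOR_RGB2BGR));np.savez('m2.npz',**m)
a=cv2.cvtColor(snapshot('scene'),cv2.COLOR_RGB2BGR);cv2.imwrite('pics/s2.png',cv2.resize(a[130:370,180:460],(700,600)))
print(s['ee_pos'],s['tool_rot'],s['contact_force'])
E
```

```text
t: 3.87
ee_pos: [0.5235, 0.1649, 0.1597]
tool_rot: [-3.138, 0.132, 0.006]
contact_force: [0.0, -0.2, 0.8]
gripper_width: 0.001
[0.52378914 0.16414674 0.16095558] [ 3.13867686e+00 -1.34021808e-01 -2.84131044e-03] [-0.25791485 -0.61431263 -0.23327986]
```

View pics/w2.png

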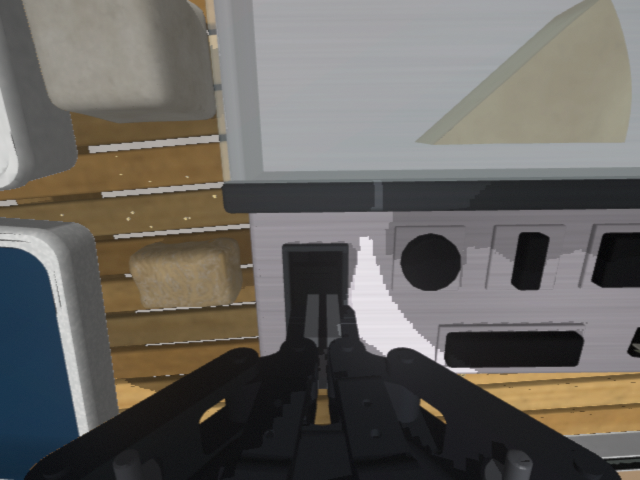

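View pics/s2.png

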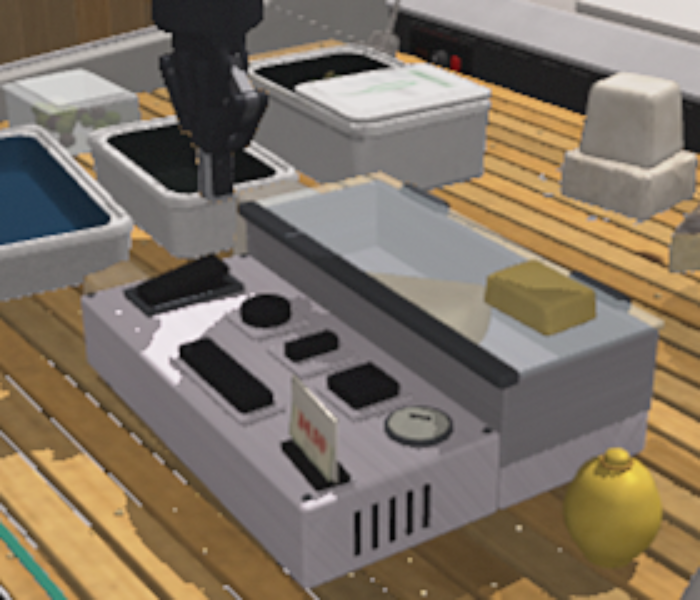

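```bash
python3 - <<'E'
from h import *
m=dict(np.load('m2.npz'))
e=state()['ee_pos']
print('tip px',proj('wrist',[[e[0],e[1],e[2]-.025]],m), 'target px',proj('wrist',[[.5235,.165,.088],[.5235,.165,.078]],m))
for q,z in [((284,245),.072),((347,243),.072),((317,247),.09),((431,262),.08),((530,261),.08),((513,348),.08)]:print(q,np.round(ray('wrist',q,z,m),4))
o=np.array([.5684,.0464]);th=-.073;R=np.array([[np.cos(th),-np.sin(th)],[np.sin(th),np.cos(th)]])
print([o+R@p for p in [(-.044,.136),(-.044,.10),(-.048,.118)]])
E
```

```text
tip px [[323.77072122 315.92896924]] target px [[321.40985733 274.34587882]
 [321.44251945 267.87576516]]
(284, 245) [0.5383 0.1871 0.072 ]
(347, 243) [0.5363 0.148  0.072 ]
(317, 247) [0.5414 0.166  0.09  ]
(431, 262) [0.5226 0.0983 0.08  ]
(530, 261) [0.5182 0.0385 0.08  ]
(513, 348) [0.4566 0.0433 0.08  ]
[array([0.53443637, 0.18524694]), array([0.5318107 , 0.14934282]), array([0.52913419, 0.16758662])]
```

```bash
python3 -m handwheel '{"travel":[[0,-0.06,0.4],[0,0,0.4],[0,0,0.1],[0,0,0.1],[0,0,0.1],[0,0,0]],"twist":[[0,0,0],[0,0,0],[0,0,0],[0,0,0],[0,0,0],[0,0,0]],"grip":[0,0,0,0,0,0]}'
```

```text
t: 4.47
ee_pos: [0.5239, 0.1671, 0.1179]
tool_rot: [3.138, -0.134, 0.001]
contact_force: [0.2, 0.5, -0.4]
gripper_width: -0.001
```

```bash
python3 -m handwheel '{"travel":[[0,0,0.1],[0,0,0.1],[0,0,0]],"twist":[[0,0,0],[0,0,0],[0,0,0]],"grip":[0,0,0]}'
```

```text
t: 4.72
ee_pos: [0.5242, 0.1678, 0.1096]
tool_rot: [-3.138, 0.133, -0.002]
contact_force: [1.6, 0.7, 1.0]
gripper_width: -0.004
```

```bash
python3 -m handwheel '{"travel":[[0,0,0.08],[0,0,0]],"twist":[[0,0,0],[0,0,0]],"grip":[0,0]}'
```

```text
t: 4.88
ee_pos: [0.5243, 0.1678, 0.1065]
tool_rot: [-3.138, 0.133, -0.002]
contact_force: [1.8, 0.4, 2.0]
gripper_width: -0.0
```

```bash
python3 -m handwheel '{"travel":[[0,0,0.08],[0,0,0]],"twist":[[0,0,0],[0,0,0]],"grip":[0,0]}'
```

```text
t: 5.05
ee_pos: [0.5242, 0.1678, 0.1033]
tool_rot: [-3.138, 0.133, -0.002]
contact_force: [3.6, -0.2, 3.2]
gripper_width: -0.002
```

Contact (≈3–4 N). Continue.

```bash
python3 -m handwheel '{"travel":[[0,0,0.06],[0,0,0]],"twist":[[0,0,0],[0,0,0]],"grip":[0,0]}'; python3 -m handwheel '{"travel":[[0,0,0.06],[0,0,0]],"twist":[[0,0,0],[0,0,0]],"grip":[0,0]}'
```

```text
t: 5.22
ee_pos: [0.5244, 0.1679, 0.1023]
tool_rot: [3.138, -0.133, 0.003]
contact_force: [-1.1, -2.7, 17.8]
gripper_width: -0.004
t: 5.38
ee_pos: [0.5245, 0.1681, 0.1016]
tool_rot: [3.137, -0.133, 0.003]
contact_force: [-8.7, -6.6, 38.3]
gripper_width: -0.002
```

```bash
python3 -m handwheel '{"travel":[[0,0,-0.6],[0,0,-0.6],[0,0,-0.6],[0,0,0]],"twist":[[0,0,0],[0,0,0],[0,0,0],[0,0,0]],"grip":[0,0,0,0]}'
python3 - <<'E'
from h import *
a=cv2.cvtColor(snapshot('scene'),cv2.COLOR_RGB2BGR);cv2.imwrite('pics/s3.png',cv2.resize(a[220:270,210:290],(800,500),interpolation=cv2.INTER_CUBIC))
b=cv2.imread('pics/scene0.png');cv2.imwrite('pics/s0z.png',cv2.resize(b[220:270,210:290],(800,500),interpolation=cv2.INTER_CUBIC))
E
```

```text
t: 5.72
ee_pos: [0.5246, 0.169, 0.1742]
tool_rot: [-3.138, 0.131, -0.006]
contact_force: [1.1, 0.0, 0.4]
gripper_width: 0.002
```

View pics/s3.png

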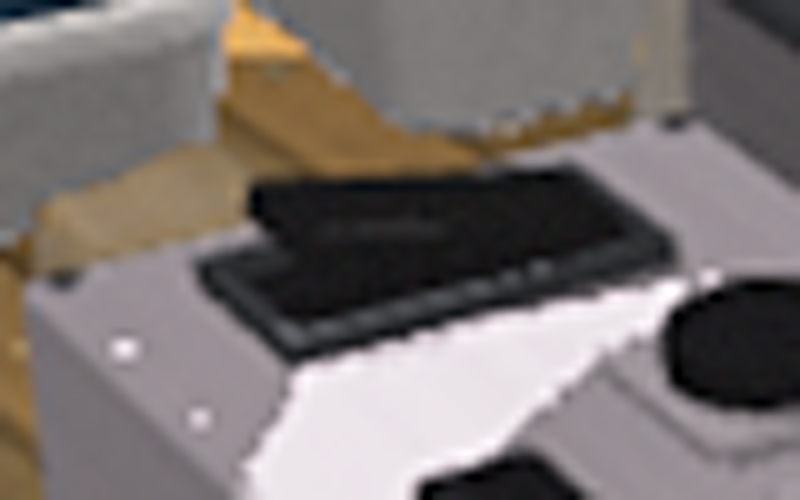

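View pics/s0z.png

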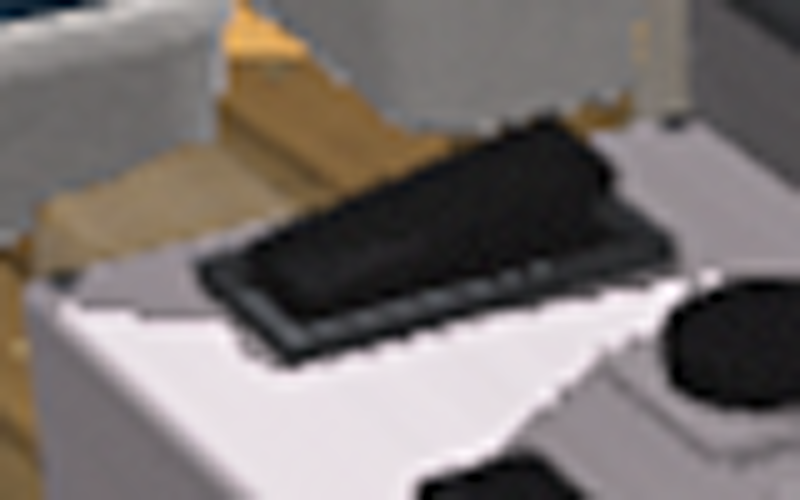

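```bash
python3 - <<'E'
from h import *
o=np.array([.567,.0455]);th=-.072;R=np.array([[np.cos(th),-np.sin(th)],[np.sin(th),np.cos(th)]])
for top in (0,.004):
 for a in (-.2,.14,.2):
  L=[]
  for u,v in [(.032,.014),(.032,-.014),(-.032,.014),(-.032,-.014)]:
    x=-.08+u*np.cos(a)+top*np.sin(a);z=.078-u*np.sin(a)+top*np.cos(a)
    L.append(np.r_[o+R@np.array([x,.118+v]),z])
  print(top,a,np.round((proj('scene',L)-[210,220])*10).tolist())
E
```

```text
0 -0.2 [[553.0, 119.0], [624.0, 172.0], [247.0, 263.0], [313.0, 320.0]]
0 0.14 [[557.0, 172.0], [628.0, 226.0], [241.0, 209.0], [307.0, 266.0]]
0 0.2 [[556.0, 181.0], [627.0, 235.0], [241.0, 199.0], [308.0, 256.0]]
0.004 -0.2 [[548.0, 101.0], [619.0, 154.0], [241.0, 244.0], [307.0, 302.0]]
0.004 0.14 [[559.0, 152.0], [630.0, 205.0], [242.0, 188.0], [308.0, 245.0]]
0.004 0.2 [[559.0, 161.0], [630.0, 215.0], [244.0, 178.0], [310.0, 234.0]]
```

```bash
python3 -m handwheel '{"travel":[[0,0.82,0],[0,0.82,0],[0,0.82,0],[0,0.82,0],[0,0.82,0],[0,0.84,0],[0,0,0],[0,0,0]],"twist":[[0,0,0],[0,0,0],[0,0,0],[0,0,0],[0,0,0],[0,0,0],[0,0,0],[0,0,0]],"grip":[0,0,0,0,0,0,0,0]}'
python3 - <<'E'
from h import *
m=camera_model('wrist');im=snapshot('wrist');s=state()
cv2.imwrite('pics/w4.png',cv2.cvtColor(im,cv2.COLOR_RGB2BGR));np.savez('m4.npz',**m)
a=cv2.cvtColor(snapshot('scene'),cv2.COLOR_RGB2BGR);cv2.imwrite('pics/s4.png',cv2.resize(a[130:370,180:460],(700,600)))
print(s['ee_pos'],s['tool_rot'],s['contact_force'])
E
```

```text
t: 6.43
ee_pos: [0.5057, -0.0313, 0.1689]
tool_rot: [3.138, -0.139, -0.004]
contact_force: [0.4, 1.0, 0.1]
gripper_width: -0.0
[ 0.50603677 -0.02938351  0.16924439] [-3.13811927  0.13478431  0.00352292] [-0.17079219  0.95757267  0.28230956]
```

View pics/w4.png

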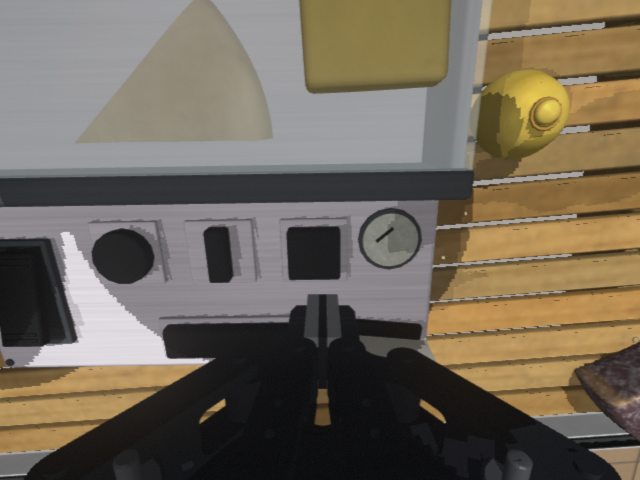

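View pics/s4.png

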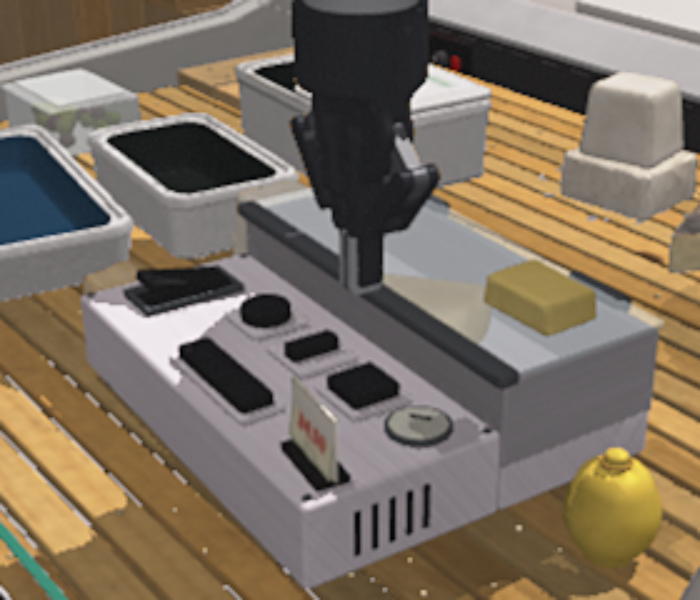

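```bash
python3 - <<'E'
from h import *
m=dict(np.load('m4.npz'))
print(np.round(ray('wrist',(314,253),.08,m),4),np.round(ray('wrist',(218,255),.08,m),4))
print(proj('wrist',[state()['ee_pos'],np.array(state()['ee_pos'])-[0,0,.025]],m))
E
```

```text
[ 0.5133 -0.0272  0.08  ] [0.5174 0.0333 0.08  ]
[[313.67019871 347.22423807]
 [314.89837299 314.7457821 ]]
```

```bash
python3 -m handwheel '{"travel":[[0.1,-0.05,0.5],[0,0,0.5],[0,0,0.2],[0,0,0.1],[0,0,0]],"twist":[[0,0,0],[0,0,0],[0,0,0],[0,0,0],[0,0,0]],"grip":[0,0,0,0,0]}'; python3 -m handwheel '{"travel":[[0,0,0.1],[0,0,0.05],[0,0,0]],"twist":[[0,0,0],[0,0,0],[0,0,0]],"grip":[0,0,0]}'
```

```text
t: 6.95
ee_pos: [0.5106, -0.0264, 0.1176]
tool_rot: [-3.138, 0.13, 0.003]
contact_force: [0.4, -0.2, 0.3]
gripper_width: -0.002
t: 7.2
ee_pos: [0.5113, -0.0274, 0.1125]
tool_rot: [3.139, -0.132, 0.001]
contact_force: [-0.6, -0.4, 0.7]
gripper_width: -0.002
```

```bash
python3 -m handwheel '{"travel":[[0,0,0.1],[0,0,0.05],[0,0,0]],"twist":[[0,0,0],[0,0,0],[0,0,0]],"grip":[0,0,0]}'; python3 -m handwheel '{"travel":[[0,0,0.1],[0,0,0]],"twist":[[0,0,0],[0,0,0]],"grip":[0,0]}'
```

```text
t: 7.45
ee_pos: [0.5109, -0.0276, 0.106]
tool_rot: [-3.139, 0.133, 0.001]
contact_force: [-0.0, 0.3, -0.4]
gripper_width: 0.001
t: 7.62
ee_pos: [0.5113, -0.0275, 0.1021]
tool_rot: [-3.139, 0.133, -0.0]
contact_force: [0.0, 0.1, 0.1]
gripper_width: -0.002
```

```bash
python3 -m handwheel '{"travel":[[0,0,0.07],[0,0,0]],"twist":[[0,0,0],[0,0,0]],"grip":[0,0]}'
```

```text
t: 7.78
ee_pos: [0.5112, -0.0275, 0.0993]
tool_rot: [-3.139, 0.132, -0.0]
contact_force: [0.0, -0.5, 1.2]
gripper_width: 0.001
```

```bash
python3 -m handwheel '{"travel":[[0,0,0.06],[0,0,0]],"twist":[[0,0,0],[0,0,0]],"grip":[0,0]}'; python3 -m handwheel '{"travel":[[0,0,0.06],[0,0,0]],"twist":[[0,0,0],[0,0,0]],"grip":[0,0]}'; python3 - <<'E'
from h import *
a=cv2.cvtColor(snapshot('scene'),cv2.COLOR_RGB2BGR);cv2.imwrite('pics/s5.png',cv2.resize(a[200:320,240:400],(800,600),interpolation=cv2.INTER_CUBIC))
E
```

```text
t: 7.95
ee_pos: [0.5112, -0.0274, 0.0972]
tool_rot: [3.139, -0.132, 0.0]
contact_force: [0.4, -0.5, 2.9]
gripper_width: 0.002
t: 8.12
ee_pos: [0.5114, -0.0274, 0.0969]
tool_rot: [3.137, -0.132, 0.0]
contact_force: [-12.4, -0.4, 31.7]
gripper_width: 0.002
```

View pics/s5.png

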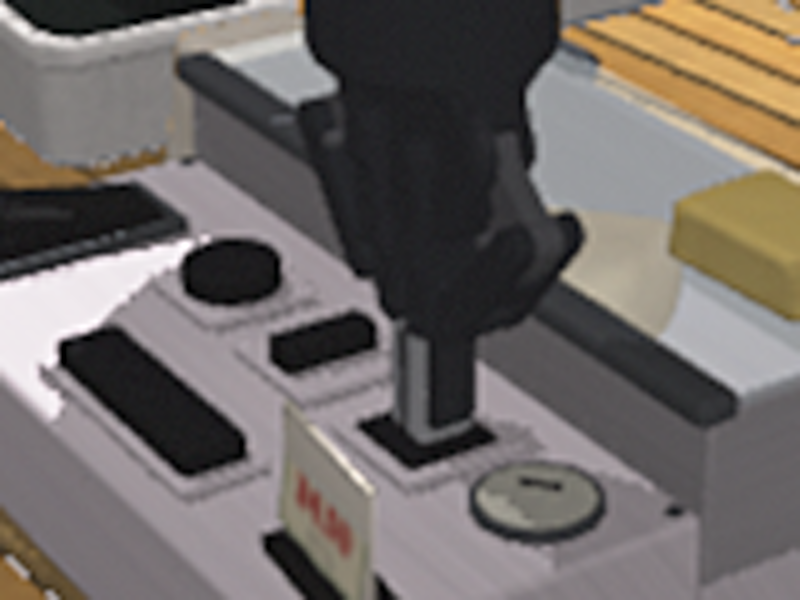

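```bash
python3 -m handwheel '{"travel":[[0,0,-0.8],[0,0,-0.8],[-0.55,-0.5,0],[-0.55,-0.5,0],[-0.55,-0.5,0],[0,0,0],[0,0,0]],"twist":[[0,0,0],[0,0,0],[0,0,0],[0,0,0],[0,0,0],[0,0,0],[0,0,0]],"grip":[0,0,0,0,0,0,0]}'
python3 - <<'E'
from h import *
m=camera_model('wrist');im=snapshot('wrist')
cv2.imwrite('pics/w6.png',cv2.cvtColor(im,cv2.COLOR_RGB2BGR));np.savez('m6.npz',**m)
a=cv2.cvtColor(snapshot('scene'),cv2.COLOR_RGB2BGR);cv2.imwrite('pics/s6.png',cv2.resize(a[200:320,240:400],(800,600),interpolation=cv2.INTER_CUBIC))
E
```

```text
t: 8.75
ee_pos: [0.4497, 0.0386, 0.1587]
tool_rot: [3.138, -0.129, 0.001]
contact_force: [-0.2, -0.8, 0.3]
gripper_width: 0.005
```

View pics/s6.png

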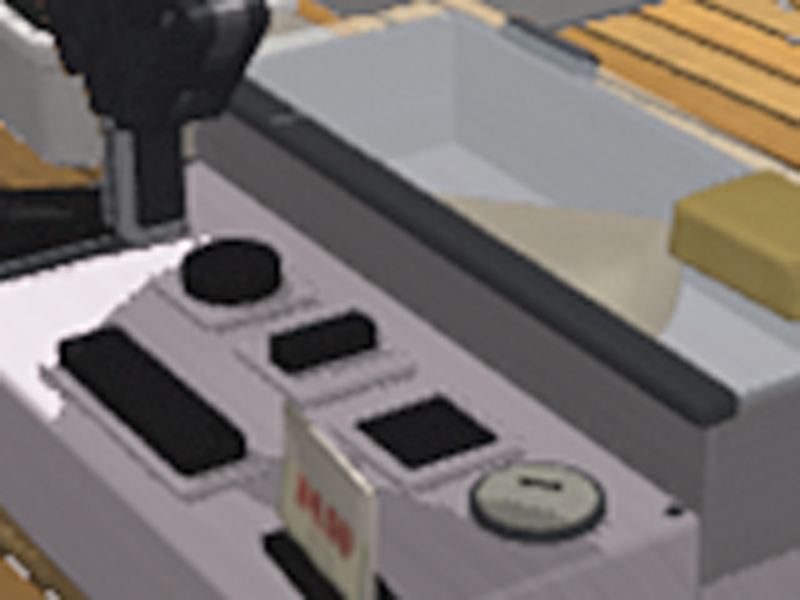

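View pics/w6.png

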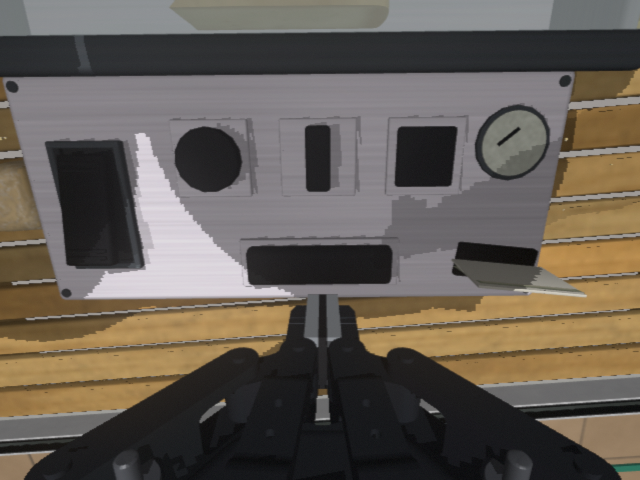

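```bash
python3 -m handwheel '{"travel":[[0.05,0,0.5],[0,0,0.5],[0,0,0.2],[0,0,0.1],[0,0,0]],"twist":[[0,0,0],[0,0,0],[0,0,0],[0,0,0],[0,0,0]],"grip":[0,0,0,0,0]}'; python3 -m handwheel '{"travel":[[0,0,0.1],[0,0,0]],"twist":[[0,0,0],[0,0,0]],"grip":[0,0]}'
```

```text
t: 9.27
ee_pos: [0.4522, 0.0374, 0.1061]
tool_rot: [-3.138, 0.133, 0.003]
contact_force: [0.2, 0.4, 0.0]
gripper_width: 0.002
t: 9.43
ee_pos: [0.453, 0.0377, 0.1031]
tool_rot: [-3.139, 0.133, -0.002]
contact_force: [0.6, 0.3, 0.3]
gripper_width: -0.001
```

```bash
python3 -m handwheel '{"travel":[[0,0,0.06],[0,0,0]],"twist":[[0,0,0],[0,0,0]],"grip":[0,0]}'; python3 - <<'E'
from h import *
a=cv2.cvtColor(snapshot('scene'),cv2.COLOR_RGB2BGR);cv2.imwrite('pics/s7.png',cv2.resize(a[200:320,240:400],(800,600),interpolation=cv2.INTER_CUBIC))
E
```

```text
t: 9.6
ee_pos: [0.453, 0.0377, 0.1008]
tool_rot: [3.139, -0.133, 0.002]
contact_force: [1.4, -1.0, 0.8]
gripper_width: -0.002
```

View pics/s7.png

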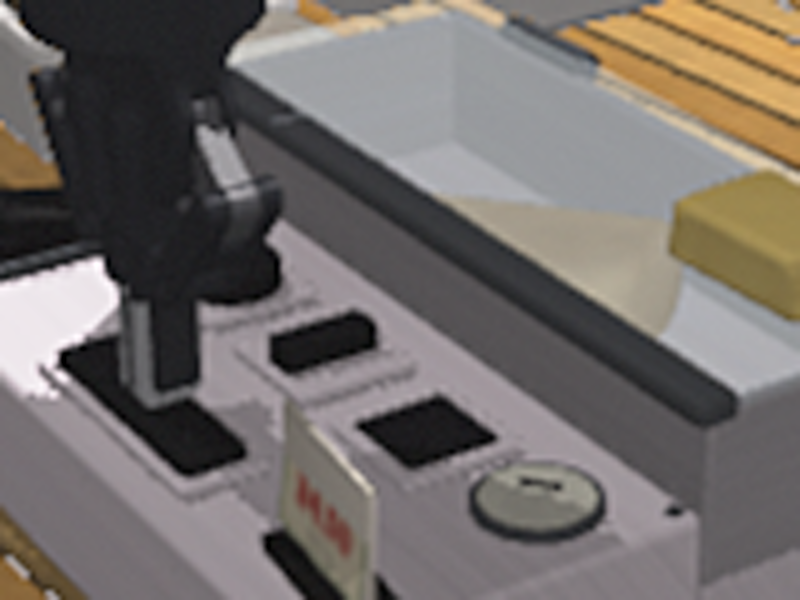

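```bash
python3 -m handwheel '{"travel":[[0,0,0.06],[0,0,0]],"twist":[[0,0,0],[0,0,0]],"grip":[0,0]}'; python3 -m handwheel '{"travel":[[0,0,0.05],[0,0,0]],"twist":[[0,0,0],[0,0,0]],"grip":[0,0]}'
```

```text
t: 9.82
ee_pos: [0.4528, 0.0377, 0.0981]
tool_rot: [-3.139, 0.132, -0.002]
contact_force: [1.3, 0.0, 2.0]
gripper_width: -0.001
t: 9.98
ee_pos: [0.4529, 0.0378, 0.097]
tool_rot: [3.138, -0.133, 0.001]
contact_force: [-4.2, -0.6, 17.4]
gripper_width: 0.0
```

```bash
python3 -m handwheel '{"travel":[[0,0,0.04],[0,0,0],[0,0,0]],"twist":[[0,0,0],[0,0,0],[0,0,0]],"grip":[0,0,0]}'; python3 -m handwheel '{"travel":[[0,0,-0.5],[0,0,-0.8],[0,0,-0.8],[0,0,-0.8],[-0.3,0,-0.8],[-0.3,0,-0.8],[-0.3,0,-0.5],[0,0,0],[0,0,0]],"twist":[[0,0,0],[0,0,0],[0,0,0],[0,0,0],[0,0,0],[0,0,0],[0,0,0],[0,0,0],[0,0,0]],"grip":[0,0,0,0,0,0,0,0,0]}'
python3 - <<'E'
from h import *
a=cv2.cvtColor(snapshot('scene'),cv2.COLOR_RGB2BGR);cv2.imwrite('pics/s8.png',cv2.resize(a[190:370,200:460],(800,554),interpolation=cv2.INTER_CUBIC))
b=cv2.cvtColor(snapshot('wrist'),cv2.COLOR_RGB2BGR);cv2.imwrite('pics/w8.png',b)
E
```

```text
t: 10.23
ee_pos: [0.4531, 0.0378, 0.0967]
tool_rot: [3.137, -0.132, 0.001]
contact_force: [-13.5, -2.3, 39.8]
gripper_width: -0.001
t: 10.98
ee_pos: [0.4166, 0.0406, 0.2949]
tool_rot: [3.137, -0.133, 0.003]
contact_force: [-0.0, -0.0, -0.6]
gripper_width: -0.004
```

View pics/s8.png

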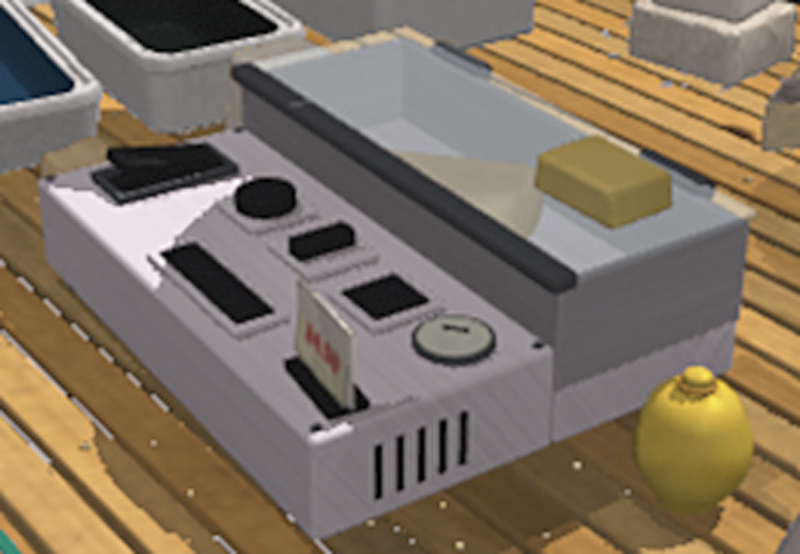

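View pics/w8.png

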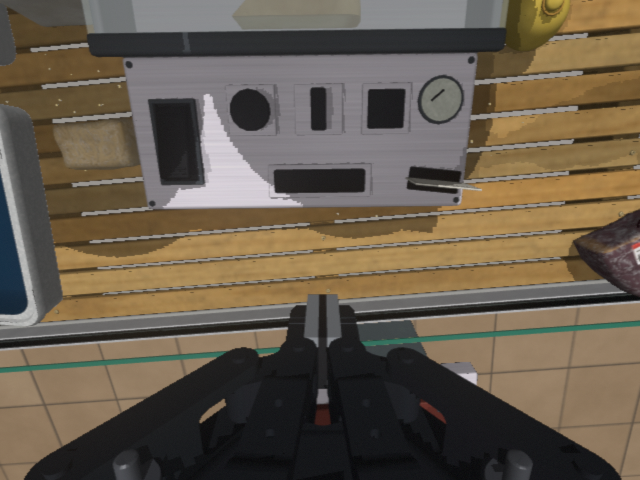

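```bash
python3 -c "
from workcell import *
print(job_done())"
```

```text
the job is handed in; nothing more can be done
None
```

I pressed the rocker's raised far end, then the square key, then the start bar, with the closed fingertips. The job was handed in at about 11 s, with no verdict reported.

- **Rocker:** I pushed it until the force climbed to about 38 N. In the scene picture its slope matches a swing of about 0.4 rad, which is fully on. The angle could not be read directly.
- **Square key and start bar:** both stopped at the same tool height, TCP 0.097 m, with the force rising to about 32 N on the key and 40 N on the bar. In the pictures both tops sit low on the panel.
- **Left alone:** the round and slim keys still stand up. The tag, the butter, the pear-shaped cheese and the cheese at the left look unmoved in the last pictures. The cube-shaped cheese is mostly out of view there, but the arm was not near it.
- **Finish:** the tool is clear of everything at 0.295 m, with about zero contact force.

The camera estimates of the key positions differed by up to about 6–8 mm, and the bar's by more. I aimed close to the middle of them, and both presses still reached their stops.

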